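# Lock the brass blank with its eccentric clamp

## Task

Clamp the brass blank for machining: take the red grip of the eccentric clamp beside it and turn it clockwise (seen from above) until the lobe has pushed the blank home against the fence and bears firmly on it, then let go. Leave the steel blank and its clamp as they are.

Things in the scene. Friction and masses are not known exactly. Their poses are not given: they have to be found in the camera images.
- brass_blank: Loose brass block, two dark bores on top, 40 x 70 x 22 mm (x, y, z), 0.4 kg; origin centre of underside, z up. On a grey plate 12 mm thick, clamp on its -x side; its x points (within 2 deg) at a dark fence, 4 to 7 mm away at the start. Side stop at -y. Home: its centre is 52 mm from the clamp's pivot, and the disc meets it when the lobe is about 48 deg anticlockwise of its x; 5 to 25 deg more tightens it.
- brass_cam: The clamp to turn: steel disc, 48 mm across, pivot 12 mm off its centre; red grip bar on top, 56 x 16 mm, 36 tall, centred on the pivot. Origin: pivot, on the plate (12 mm above bench); x along the bar to the lobe (white dot), z up. Disc 2 to 24 mm above origin, bar 24 to 60. Starts with the lobe 95 to 118 deg anticlockwise of the blank's x; pivot friction 0.1 N m; stays where left, locks when tight.
- steel_blank: Grey steel block of the same size, origin and axes, lying loose in a second, identical fixture. Fence and blanks are lower than the clamps' discs (nothing near a grip bar stands higher than 36 mm above the bench). Not to be disturbed.
- steel_lobe (a point): Lobe of the second, identical red-gripped clamp, beside the steel blank: the point of its disc's top edge farthest (36 mm) from its pivot. Not to be turned.
Things that resemble listed ones, but are neither listed nor needed, are in the scene too. Leave any purple look-alike of the part that bears brass_cam alone. There is more than one size of the brass_blank; the one meant has the size given above.

How it is judged:
By the outcome, as a careful person would: the job done as asked, in the order asked, and still so for the second after the job is handed in, with the robot touching nothing.
It also fails if it takes over 32 s, if anything falls off the work surface, if the arm or the gripper's body presses on something with over 40 N, if the wrist force passes 120 N, or if a joint passes its speed limit or range.

## Robot

A 6-joint arm with a two-finger parallel gripper is mounted at the origin on the work surface. World frame = base frame: x ahead of the robot, y to its left, z up, the work surface at z = 0. Lengths are in m, angles in degrees, forces in N, time in s.
With the tool pointing down it reaches from about 0.275 to 1 m from the base axis. Payload 8.4 kg.
Tool frame: the origin (TCP) lies midway between the tips of the shut fingers; the grasp point (between the pads) lies 19 mm behind it; z points along the fingers, y is the line along which they close (so a half turn about z gives the same grasp; the last joint's range is limited). The gripper opens to 85 mm and grips with 20 to 120 N. Pads are 22 mm wide; open, the fingers measure 114 mm over their backs; the gripper's body (76 mm by 85 mm) begins 54 mm behind the grasp point. The pads swing forward as they close: fully open they stand 13 mm farther back than shut.
Start: joints at [-74.336, 20.225, 93.587, -0, 66.188, -0.138], TCP at [0.17, -0.601, 0.231] pointing down, gripper open.
Joint ranges: [-150.9, 150.9], [-52.94, 120.26], [3.33, 152.33], [-74.26, 254.26], [0, 154.13], [-172.89, 172.89]. Speed limits (degrees/s): [127.2, 127.2, 159.86, 180, 180, 180].

## Interface

Orientations are given as a 3x3 rotation matrix whose columns are the frame's x, y, z axes.
In Python, from cell import status, viewer, order, nets gives the robot as it stands.
- The arm moves only by the shell command python3 -m pendant 'ROWS'. ROWS is JSON, a list of rows, each a list of 7 numbers: the shift along the tool's x, y, z in cm, then the turn, a rotation vector about the tool's x, y, z in rad, then the finger opening in cm, from 0 to 8.54. In form: [[tx, ty, tz, wx, wy, wz, claw], ...]. A call has 1 to 10 rows; each row is the pose to reach, as a shift and turn from the pose commanded when the call began, along the tool's axes at that moment; what a row does not reach only later rows make up. A row lasts 1/10 s, in which the tool goes at most 50 mm and 8.59 degrees, less where a joint would pass 70% of its speed; a pose out of reach is approached as far as the arm can. A call with a gripper value outside its range is refused whole. The fingers move at their own pace and stop on an object; the grip force is fixed at half the most. Time passes only in rows, so rows that repeat a pose let the fingers close. It gives the time, the measured TCP pose, the force, the opening and the grip force at its end, in the units of the state.
- status.get_state(): the state, without advancing time (a new reading comes with each control period).
- viewer.capture(name): name is "scene" or "top"; returns (picture, depth): 420x560x3 uint8, red, green, blue; 420x560 float32, m along the optical axis (not along the pixel's ray), 0 where there is no reading.
- viewer.camera_params(name): a dict with "fov_y" (degrees; the focal length in pixels is half the picture's height over the tangent of half this angle, whatever the lens; pixels are square), "cx", "cy" (the principal point, pixels), "rvec" (rotation vector, rad) and "tvec" (3), from world to camera coordinates, as OpenCV has them. Camera axes: x right, y down, z forward; pixel columns grow to the right and rows downward; lengths in m; the calibration is good to about 2 mm. A picture is of the moment at which its call begins. camera_params takes no time and is no camera call.
- order.sign_off(): hands the job in; it is judged then, once.
Trained networks look in the newest picture that a camera, given by its name, has taken for a name from the list of things; names that differ only in an ending like _2 or _b are one class to them, and where a whole thing is asked for, a point or a joint stands for the part that bears it (a point fixed in the world has none). Each returns a list of dicts, best first, with "confidence" (0 to 1); they miss things now and then, are a little off and sometimes report something else, mostly with a low value. They report only what shows in the picture. A call takes as long as a camera call. They do not tell look-alikes from the thing itself.
- nets.spot_in(camera, thing): "position" ([x, y, z] in m, in the coordinates of the camera as it stood for that picture, good to about 4 mm: the middle of the surface that is visible of it).
- nets.masks_of(camera, thing): "pixels" (420x560 bool, what is visible of it).
- nets.mark_of(camera, thing): "position" ([x, y, z] in m, in the coordinates of the camera as it stood for that picture, good to about 4 mm: a listed point, or the origin of a listed thing).
The state is a dict: "clock": time; "qpos": joint angles; "qvel": joint speeds; "joint_efforts": joint torques, N m; "ee_pos": TCP position; "tcp_rot": TCP orientation; "force": force on the tool from outside, world axes, zero at the start; "wrist_torque": the same for the moment, N m; "finger_gap": opening from 0.0 (shut) to 1.0 (fully open); "gripper_force": force on a finger pad.
Only numpy, scipy, OpenCV 4.12 (cv2) and the standard library are available. Lean on these libraries where they do the work, as an engineer would, in place of code of your own. Each camera call takes 0.05 s, during which the arm holds its last target. There are 200 camera calls.

## Working session

There is one attempt and no reset: what is moved stays moved. The work goes in short steps, Python scripts to look and compute and a shell command to move; the robot and the scene stay as the last step left them, time stands still between calls to the robot, and variables do not carry over. Pictures are saved under pics/ and viewed, at most 10 in all, crops included, and the job is handed in when it is done.

```bash
mkdir -p pics
cat > h.py <<'E'
import numpy as np, cv2
from cell import status, viewer, order, nets
def cam(n):
    p=viewer.camera_params(n); R=cv2.Rodrigues(np.array(p["rvec"],float))[0]; t=np.array(p["tvec"],float).ravel()
    return R,t,210/np.tan(np.radians(p["fov_y"]/2)),p["cx"],p["cy"]
def c2w(n,P):
    R,t,*_=cam(n); return (np.atleast_2d(P)-t)@R
def deproj(n,mask,d):
    R,t,f,cx,cy=cam(n); v,u=np.nonzero(mask&(d>0)); z=d[v,u]
    return c2w(n,np.c_[(u-cx)/f*z,(v-cy)/f*z,z])
def proj(n,W):
    R,t,f,cx,cy=cam(n); c=np.atleast_2d(W)@R.T+t
    return np.c_[c[:,0]/c[:,2]*f+cx,c[:,1]/c[:,2]*f+cy]
E
python3 - <<'E'
from h import *
np.set_printoptions(precision=4,suppress=True)
s=status.get_state(); print(s["clock"],s["ee_pos"],s["tcp_rot"])
for n in("top","scene"):
    im,d=viewer.capture(n); cv2.imwrite(f"pics/{n}0.png",im[:,:,::-1])
    np.savez(f"{n}0.npz",im=im,d=d); print(n,viewer.camera_params(n))
    for th in("brass_blank","brass_cam","steel_blank","steel_lobe"):
        for r in nets.mark_of(n,th)[:4]:
            w=c2w(n,r["position"])[0]; print(n,th,round(r["confidence"],2),w,proj(n,w)[0].round())
E
```

```text
0.0 [ 0.1701 -0.6009  0.2306] [[ 0.9622  0.2723 -0.0004]
 [ 0.2723 -0.9622  0.0013]
 [-0.     -0.0014 -1.    ]]
top {'fov_y': 45.572332901063525, 'cx': 282.50873045009723, 'cy': 214.79990188299385, 'rvec': array([ 2.0768, -2.1369,  0.1871]), 'tvec': array([0.0339, 0.5658, 0.9273])}
top brass_blank 0.79 [ 0.7322 -0.1764  0.0042] [372. 141.]
top brass_blank 0.62 [ 0.6062 -0.1488  0.0114] [363. 198.]
top brass_cam 0.78 [ 0.5615 -0.1413  0.0106] [361. 219.]
top steel_blank 0.6 [0.5337 0.2624 0.01  ] [165. 239.]
top steel_lobe 0.57 [0.4882 0.2924 0.0328] [146. 260.]
scene {'fov_y': 50.5608907810163, 'cx': 277.7505178241303, 'cy': 213.3840223267212, 'rvec': array([ 1.6105,  2.1477, -0.7127]), 'tvec': array([ 0.1764, -0.4257,  1.3411])}
scene brass_blank 0.76 [ 0.7385 -0.1708 -0.0008] [186. 264.]
scene brass_blank 0.72 [ 0.605  -0.1488  0.0105] [217. 215.]
scene brass_cam 0.85 [ 0.5587 -0.1468  0.0127] [225. 200.]
scene brass_cam 0.71 [ 0.3689 -0.0133  0.0114] [301. 154.]
scene steel_blank 0.88 [0.5412 0.2607 0.0154] [402. 233.]
scene steel_lobe 0.61 [0.4863 0.2949 0.0342] [422. 212.]
```

View pics/top0.png

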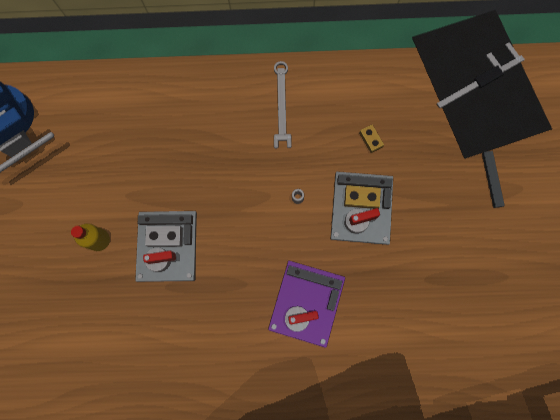

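Run:
```python
from h import *
np.set_printoptions(precision=4,suppress=True)
z=np.load("top0.npz"); im,d=z["im"],z["d"]
W=deproj("top",np.ones(d.shape,bool),d); v,u=np.nonzero(d>0); c=im[v,u].astype(int)
red=(c[:,0]>110)&(c[:,1]<80)&(c[:,2]<80)
near=np.hypot(W[:,0]-.56,W[:,1]+.145)<.045
top=near&red&(W[:,2]>.064)
P=W[top]; r=cv2.minAreaRect((P[:,:2]*1000).astype(np.float32)); print("bar",len(P),r,P.mean(0), np.median(P[:,2]))
b=(np.hypot(W[:,0]-.607,W[:,1]+.149)<.05)&(c[:,0]-c[:,2]>40)&(W[:,2]>.028)&(W[:,2]<.042)&~red
P=W[b];print("blank",len(P),cv2.minAreaRect((P[:,:2]*1000).astype(np.float32)),P.mean(0))
a=cv2.resize(im[110:290,270:480,::-1],None,fx=3.3,fy=3.3,interpolation=cv2.INTER_CUBIC); cv2.imwrite("pics/crop0.png",a)
```

```text
bar 188 ((559.0316772460938, -142.3712158203125), (14.63720989227295, 54.52811813354492), 13.83965015411377) [ 0.5592 -0.1445  0.0715] 0.07152229751490066
blank 562 ((605.6123657226562, -144.74703979492188), (69.76312255859375, 40.491493225097656), 83.61212921142578) [ 0.6054 -0.1448  0.034 ]
```

View pics/crop0.png

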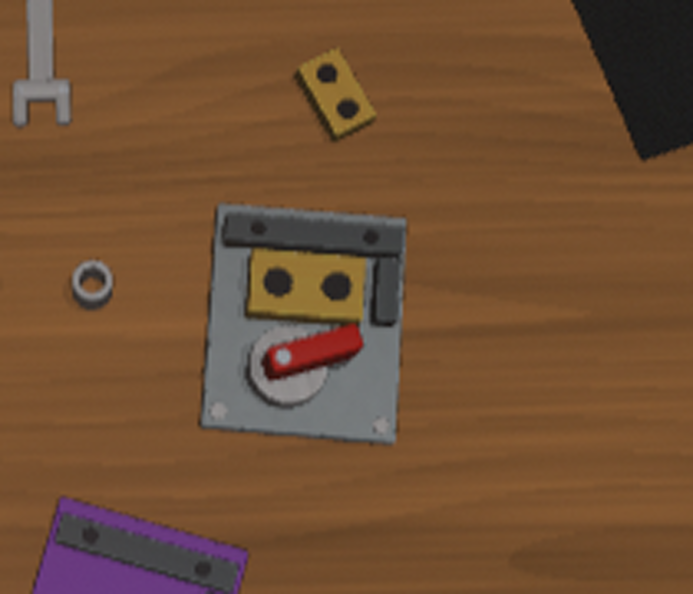

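The top view shows the grey plate's clamp with its red bar at about (361,217) and the brass blank at (363,197). The white dot is on the bar's left (+y) end. The purple fixture at (305,305) and the small brass block at (371,138) are look-alikes. The bar is centred at (0.559, -0.142) with the lobe at a heading of about 104°. The blank's x is at about -6°, so the target lobe heading is about 27°.

```bash
python3 -m pendant '[[5,-3.35,0,0,0,-0.15,6],[10,-6.7,1,0,0,-0.3,6],[15,-10.05,2,0,0,-0.45,6],[20,-13.4,3,0,0,-0.6,6],[25,-16.75,4,0,0,-0.75,6],[30,-20.1,5,0,0,-0.9,6],[35,-23.5,6,0,0,-1.05,6],[40,-26.8,7,0,0,-1.2,6],[45,-30.2,8,0,0,-1.35,6],[49.9,-33.5,8,0,0,-1.5,6]]'
cat > st.py <<'E'
from h import *
np.set_printoptions(precision=4,suppress=True)
s=status.get_state(); R=np.array(s["tcp_rot"]);p=np.array(s["ee_pos"])
print(s["clock"],p,"yaw",np.degrees(np.arctan2(R[1,0],R[0,0])),"tilt",R[:,2],s["force"],s["wrist_torque"],s["finger_gap"],s["gripper_force"],s["qpos"])
print("to pivot cm",R.T@(np.array([.559,-.1424,.046])-p)*100)
E
python3 st.py
```

```text
clock: 1.5
ee_pos: [0.4913, -0.2226, 0.162]
tcp_rot: [[-0.21, 0.978, 0.0], [0.978, 0.21, -0.0], [-0.0, 0.0, -1.0]]
force: [1.5, -0.5, -0.2]
finger_gap: 0.704
gripper_force: 0.0
1.5 [ 0.4913 -0.2226  0.162 ] yaw 102.09723070295959 tilt [ 0.     -0.0001 -1.    ] [ 1.4747 -0.4936 -0.1581] [-0.0267  0.0306 -0.0336] 0.7038508207126224 0.0 [-24.5348  17.2454 107.8269  -0.0066  54.9222 -36.6283]
to pivot cm [ 6.4289  8.3014 11.5946]
```

```bash
python3 -m pendant '[[0,0,0,0,0,0,6],[0,0,0,0,0,0,6],[0,0,0,0,0,0,6]]' >/dev/null; python3 st.py
```

```text
1.8 [ 0.4898 -0.225   0.1623] yaw 101.66860577934848 tilt [-0.0003 -0.0002 -1.    ] [-0.6917 -0.0469  0.0287] [-0.0431 -0.0032  0.0923] 0.7050249231914705 0.0 [-24.8137  17.1937 107.8416  -0.0239  54.9735 -36.4686]
to pivot cm [ 6.6886  8.4463 11.6304]
```

```bash
python3 -m pendant '[[2.2,2.8,1,0,0,-0.02,6],[4.4,5.6,2,0,0,-0.04,6],[6.7,8.4,3,0,0,-0.04,6],[6.7,8.45,5,0,0,-0.04,6],[6.7,8.45,5,0,0,-0.04,6],[6.7,8.45,5,0,0,-0.04,6],[6.7,8.45,5,0,0,-0.04,6]]' >/dev/null; python3 st.py
python3 - <<'E'
from h import *
im,d=viewer.capture("scene"); a=cv2.resize(im[120:290,130:330,::-1],None,fx=3.4,fy=3.4,interpolation=cv2.INTER_CUBIC); cv2.imwrite("pics/s1.png",a)
z=np.load("scene0.npz"); im,d=z["im"],z["d"]
W=deproj("scene",np.ones(d.shape,bool),d); v,u=np.nonzero(d>0); c=im[v,u].astype(int)
m=(c[:,0]>110)&(c[:,1]<80)&(c[:,2]<80)&(np.hypot(W[:,0]-.56,W[:,1]+.145)<.045)&(W[:,2]>.066)
print("bar from scene",m.sum(),cv2.minAreaRect((W[m][:,:2]*1000).astype(np.float32)),np.median(W[m][:,2]))
E
```

```text
2.5 [ 0.5592 -0.143   0.1132] yaw 103.9173799367841 tilt [ 0.0008 -0.0003 -1.    ] [ 0.139   0.4668 -0.2628] [ 0.0329 -0.0138  0.0677] 0.7027634856466716 0.0 [-14.4837  23.9308 105.2046  -0.0084  50.8145 -28.3958]
to pivot cm [ 0.0629 -0.0153  6.7208]
bar from scene 126 ((559.73583984375, -141.3453826904297), (17.753049850463867, 52.325931549072266), 13.776564598083496) 0.07006403049309208
```

View pics/s1.png

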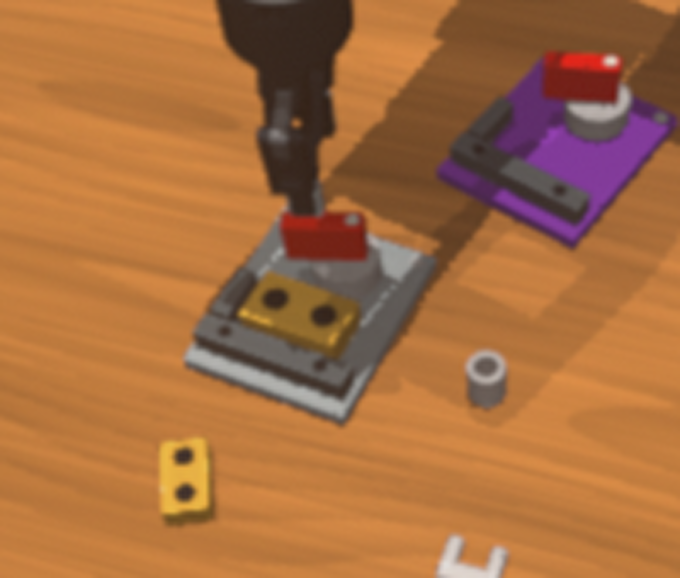

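The gripper stands over the bar, at about (325,235) in the crop. The scene camera puts the bar within 1.5 mm and 0.1° of the top camera's result, so I'll descend and grip.

```bash
python3 -m pendant '[[0.05,0,1.5,0,0,0,6],[0.05,0,3,0,0,0,6],[0.05,0,4.5,0,0,0,6],[0.05,0,5.8,0,0,0,6],[0.05,0,6.7,0,0,0,6],[0.05,0,6.7,0,0,0,6],[0.05,0,6.7,0,0,0,6],[0.05,0,6.7,0,0,0,6]]'; python3 -m pendant '[[0,0,0,0,0,0,0.5],[0,0,0,0,0,0,0.5],[0,0,0,0,0,0,0.5],[0,0,0,0,0,0,0.5],[0,0,0,0,0,0,0.5],[0,0,0,0,0,0,0.5],[0,0,0,0,0,0,0.5]]'; python3 st.py
```

```text
clock: 3.35
ee_pos: [0.5598, -0.1412, 0.0457]
tcp_rot: [[-0.243, 0.97, 0.001], [0.97, 0.243, -0.0], [-0.0, 0.001, -1.0]]
force: [-0.6, 0.7, 0.0]
finger_gap: 0.702
gripper_force: 0.0
clock: 4.05
ee_pos: [0.5581, -0.1414, 0.0458]
tcp_rot: [[-0.243, 0.97, -0.002], [0.97, 0.243, -0.0], [0.0, -0.002, -1.0]]
force: [-6.5, -2.3, 9.0]
finger_gap: 0.175
gripper_force: 59.6
4.05 [ 0.5581 -0.1414  0.0458] yaw 104.0523451934726 tilt [-0.002  -0.0003 -1.    ] [-6.4843 -2.2973  8.9626] [-0.2604  0.9729  0.0878] 0.17506143861732565 59.55699563026428 [-14.3423  29.5241 107.1721  -0.0631  43.4133 -28.3488]
to pivot cm [-0.1166  0.0621 -0.0208]
```

Firm grip on the bar. Next I'll turn it clockwise (positive about the tool's z).

```bash
python3 -m pendant '[[0,-0.1,0,0,0,0.1,0.5],[0,-0.1,0,0,0,0.2,0.5],[0,-0.1,0,0,0,0.3,0.5],[0,-0.1,0,0,0,0.4,0.5],[0,-0.1,0,0,0,0.5,0.5],[0,-0.1,0,0,0,0.6,0.5],[0,-0.1,0,0,0,0.7,0.5],[0,-0.1,0,0,0,0.8,0.5],[0,-0.1,0,0,0,0.8,0.5],[0,-0.1,0,0,0,0.8,0.5]]'>/dev/null; python3 st.py;  python3 -m pendant '[[0,0,0,0,0,0.06,0.5],[0,0,0,0,0,0.12,0.5],[0,0,0,0,0,0.18,0.5],[0,0,0,0,0,0.22,0.5],[0,0,0,0,0,0.22,0.5],[0,0,0,0,0,0.22,0.5]]' >/dev/null; python3 st.py
```

```text
5.05 [ 0.5593 -0.1417  0.0458] yaw 58.349385084981286 tilt [ 0.002  -0.0005 -1.    ] [ 2.0749 -1.1468  2.6068] [-0.248  -0.3127 -0.0908] 0.17560663896486656 58.83017420768738 [-14.3642  29.511  107.1892   0.001   43.1804  17.2857]
to pivot cm [-0.0775  0.0109 -0.0164]
5.65 [ 0.5595 -0.1418  0.0458] yaw 45.75145674365474 tilt [ 0.0024 -0.0008 -1.    ] [ 5.1963 -3.3912  2.7448] [-0.57   -0.6549 -0.0639] 0.17565738584152063 58.902350664138794 [-14.368   29.519  107.177   -0.0158  43.1582  29.8922]
to pivot cm [-0.0768 -0.     -0.0181]
```

```bash
python3 -m pendant '[[0,0,0,0,0,0.05,0.5],[0,0,0,0,0,0.1,0.5],[0,0,0,0,0,0.15,0.5],[0,0,0,0,0,0.15,0.5]]'>/dev/null; python3 st.py;  python3 -m pendant '[[0,0,0,0,0,0.04,0.5],[0,0,0,0,0,0.08,0.5],[0,0,0,0,0,0.12,0.5],[0,0,0,0,0,0.16,0.5],[0,0,0,0,0,0.18,0.5],[0,0,0,0,0,0.18,0.5],[0,0,0,0,0,0.18,0.5]]' >/dev/null; python3 st.py
```

```text
6.05 [ 0.5595 -0.1419  0.0458] yaw 37.22719945976406 tilt [ 0.0022 -0.0015 -1.    ] [ 4.5611 -3.7144  3.3787] [-0.5149 -0.7824  1.1513] 0.1801547944038614 61.58398926258087 [-14.3482  29.5182 107.1769  -0.0742  43.159   38.4787]
to pivot cm [-0.0728  0.009  -0.0172]
6.75 [ 0.5586 -0.1424  0.046 ] yaw 27.18604509029594 tilt [ 0.0003 -0.0028 -1.    ] [ 0.4245 -5.7598  8.1792] [-1.1394  0.105   2.3947] 0.17670609433654644 120.30537250684574 [-14.3618  29.486  107.205   -0.2172  43.252   48.6102]
to pivot cm [0.0361 0.019  0.0007]
```

```bash
python3 -m pendant '[[0,0,0,0,0,0.03,0.5],[0,0,0,0,0,0.05,0.5],[0,0,0,0,0,0.05,0.5],[0,0,0,0,0,0.05,0.5]]'>/dev/null; python3 st.py;  python3 -m pendant '[[0,0,0,0,0,0,2],[0,0,0,0,0,0,4],[0,0,0,0,0,0,6],[0,0,0,0,0,0,6],[0,0,0,0,0,0,6],[0,0,0,0,0,0,6]]' >/dev/null; python3 st.py
```

```text
7.15 [ 0.5586 -0.1423  0.0461] yaw 24.465642019016872 tilt [ 0.0001 -0.0032 -1.    ] [-0.4549 -4.9806  9.7689] [-0.9667  0.1545  3.5552] 0.17700741889611318 148.46297894138843 [-14.3369  29.479  107.2069  -0.2605  43.2619  51.3869]
to pivot cm [0.0366 0.0263 0.0068]
7.75 [ 0.5581 -0.1412  0.0451] yaw 23.83627131000889 tilt [-0.0006  0.0002 -1.    ] [ 0.3857 -0.2594 -0.2243] [-0.0018 -0.0138 -0.0329] 0.6985394313690217 0.0 [-14.3533  29.553  107.2567   0.0076  43.2275  51.8049]
to pivot cm [ 0.0391  0.1464 -0.0936]
```

```bash
python3 -m pendant '[[0,0,-1.5,0,0,0,6],[0,0,-4,0,0,0,6],[0,0,-8,0,0,0,6],[-5,0,-12,0,0,0,6],[-10,2,-14,0,0,0,6],[-15,6,-15,0,0,0,6],[-18,10,-15,0,0,0,6],[-20,14,-15,0,0,0,6],[-20,16,-15,0,0,0,6],[-20,16,-15,0,0,0,6]]' >/dev/null; python3 st.py
cat > look.py <<'E'
from h import *
im,d=viewer.capture("top"); cv2.imwrite("pics/top2.png",cv2.resize(im[110:290,100:480,::-1],None,fx=2.1,fy=2.1,interpolation=cv2.INTER_CUBIC))
W=deproj("top",np.ones(d.shape,bool),d); v,u=np.nonzero(d>0); c=im[v,u].astype(int)
red=(c[:,0]>110)&(c[:,1]<80)&(c[:,2]<80)
m=red&(np.hypot(W[:,0]-.56,W[:,1]+.145)<.045)&(W[:,2]>.064)
print("bar",m.sum(),cv2.minAreaRect((W[m][:,:2]*1000).astype(np.float32)))
b=(np.hypot(W[:,0]-.61,W[:,1]+.149)<.05)&(c[:,0]-c[:,2]>40)&(W[:,2]>.028)&(W[:,2]<.042)&~red
print("blank",b.sum(),cv2.minAreaRect((W[b][:,:2]*1000).astype(np.float32)))
E
python3 look.py
```

```text
8.75 [ 0.4403 -0.3737  0.1971] yaw 23.62755163619479 tilt [ 0.0027 -0.0036 -1.    ] [ 0.7581 -0.1668  0.0561] [0.0049 0.0051 0.0091] 0.7046094964155964 0.0 [-40.4381  17.9212 101.6344  -0.0654  60.1903  25.9668]
to pivot cm [ 20.132  -16.4957  15.0613]
bar 187 ((558.8147583007812, -141.8805694580078), (54.29620361328125, 15.05695915222168), 35.34229278564453)
blank 559 ((610.5764770507812, -148.39756774902344), (69.81153106689453, 40.97657775878906), 83.6996841430664)
```

View pics/top2.png

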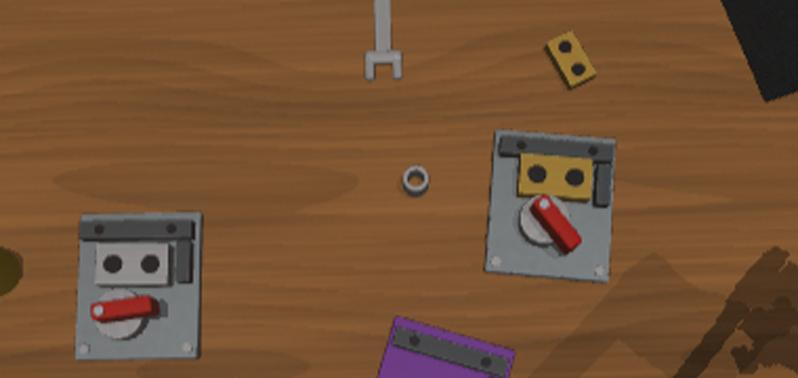

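The blank is home against the fence: its centre is 52.1 mm from the pivot, and it shows at about (555,176) in the crop. The bar lagged the gripper and sits only about 6° past contact, close to the lower limit. I'll regrip and tighten a bit more.

```bash
python3 -m pendant '[[4,-4,0,0,0,-0.1,6],[8,-8,0,0,0,-0.2,6],[12,-12,2,0,0,-0.2,6],[16,-15,5,0,0,-0.2,6],[20.1,-16.5,8,0,0,-0.2,6],[20.1,-16.5,8,0,0,-0.2,6],[20.1,-16.5,8,0,0,-0.2,6],[20.1,-16.5,8,0,0,-0.2,6]]' >/dev/null; python3 st.py
```

```text
9.6 [ 0.5567 -0.135   0.1154] yaw 35.42534572919964 tilt [-0.0014  0.0003 -1.    ] [-0.0857 -0.4764  0.3368] [-0.035  -0.0345  0.0291] 0.7038271843052387 0.0 [-13.7818  23.4867 105.585   -0.0026  51.0106  40.7945]
to pivot cm [-0.231   0.7452  6.9358]
```

```bash
python3 -m pendant '[[-0.2,0.7,0,0,0,0,6],[-0.2,0.7,0,0,0,0,6],[-0.2,0.7,0,0,0,0,6]]' >/dev/null; python3 st.py
```

```text
9.9 [ 0.5596 -0.1444  0.116 ] yaw 35.18797821918282 tilt [ 0.001  -0.0003 -1.    ] [-0.1697  0.0995  0.2694] [ 0.0359 -0.0011  0.0001] 0.7059822040957798 0.0 [-14.6124  23.7575 105.0248  -0.0023  51.156   40.201 ]
to pivot cm [ 0.0589 -0.2004  7.0043]
```

```bash
python3 -m pendant '[[0.05,-0.15,1.5,0,0,0,6],[0.05,-0.15,3,0,0,0,6],[0.05,-0.15,4.5,0,0,0,6],[0.05,-0.15,6,0,0,0,6],[0.05,-0.15,6.9,0,0,0,6],[0.05,-0.15,6.9,0,0,0,6],[0.05,-0.15,6.9,0,0,0,6],[0.05,-0.15,6.9,0,0,0,6]]' >/dev/null; python3 st.py; python3 -m pendant '[[0,0,0,0,0,0,0],[0,0,0,0,0,0,0],[0,0,0,0,0,0,0],[0,0,0,0,0,0,0],[0,0,0,0,0,0,0],[0,0,0,0,0,0,0],[0,0,0,0,0,0,0]]' >/dev/null; python3 st.py
```

```text
10.7 [ 0.5597 -0.1418  0.0468] yaw 35.2872323797551 tilt [ 0.0009 -0.0002 -1.    ] [ 0.1583 -0.1048 -0.0786] [-0.0106  0.0082 -0.0198] 0.703451434974599 0.0 [-14.3684  29.4833 107.0649  -0.0005  43.3981  40.3448]
to pivot cm [-0.0912  0.0046  0.0759]
11.4 [ 0.5596 -0.142   0.0468] yaw 35.29767269043669 tilt [ 0.0008 -0.0004 -1.    ] [-1.3609 -1.3246  6.1104] [-0.1565  0.1743  0.1566] 0.1732829712654471 59.376007318496704 [-14.3806  29.4733 107.0768  -0.0198  43.3993  40.3361]
to pivot cm [-0.0682  0.0005  0.0798]
```

```bash
python3 -m pendant '[[0,0,0,0,0,0.05,0],[0,0,0,0,0,0.1,0],[0,0,0,0,0,0.15,0],[0,0,0,0,0,0.2,0],[0,0,0,0,0,0.2,0],[0,0,0,0,0,0.2,0]]' >/dev/null; python3 st.py;python3 -m pendant '[[0,0,0,0,0,0.03,0],[0,0,0,0,0,0.06,0],[0,0,0,0,0,0.08,0],[0,0,0,0,0,0.08,0]]' >/dev/null; python3 st.py
```

```text
12.0 [ 0.5586 -0.1424  0.0471] yaw 24.257204083446197 tilt [-0.0015 -0.0026 -1.    ] [-5.8899 -2.7284 12.3665] [-0.6073  1.0744  3.2058] 0.17719435052668195 148.07114537106827 [-14.3504  29.4296 107.1074  -0.2415  43.5108  51.5675]
to pivot cm [0.0398 0.0203 0.108 ]
12.4 [ 0.5585 -0.1422  0.0472] yaw 19.88584153653867 tilt [-0.0019 -0.0035 -1.    ] [-6.2078  0.0322 14.442 ] [-0.3298  1.0447  5.1323] 0.17659726453621924 197.36464544199407 [-14.3085  29.4172 107.1113  -0.3179  43.5295  56.036 ]
to pivot cm [0.0443 0.032  0.1185]
```

```bash
python3 -m pendant '[[0,0,0,0,0,0.03,0],[0,0,0,0,0,0.06,0],[0,0,0,0,0,0.08,0],[0,0,0,0,0,0.08,0]]' >/dev/null; python3 st.py; python3 -m pendant '[[0,0,0,0,0,0,2],[0,0,0,0,0,0,4],[0,0,0,0,0,0,6],[0,0,0,0,0,0,6],[0,0,0,0,0,0,6],[0,0,0,0,0,0,6]]' >/dev/null; python3 st.py
python3 -m pendant '[[0,0,-1.5,0,0,0,6],[0,0,-4,0,0,0,6],[0,0,-8,0,0,0,6],[-5,0,-12,0,0,0,6],[-10,2,-14,0,0,0,6],[-15,6,-15,0,0,0,6],[-18,10,-15,0,0,0,6],[-20,14,-15,0,0,0,6],[-20,16,-15,0,0,0,6],[-20,16,-15,0,0,0,6]]' >/dev/null; python3 look.py
```

```text
12.8 [ 0.5582 -0.1423  0.0472] yaw 15.307373067686283 tilt [-0.0024 -0.0035 -1.    ] [-7.642  -0.714  14.8532] [-0.4174  1.2398  5.1832] 0.17462657533779144 197.6958026457578 [-14.3135  29.4155 107.1212  -0.3315  43.5496  60.6193]
to pivot cm [0.0729 0.031  0.1151]
13.4 [ 0.5592 -0.1417  0.0462] yaw 14.645529849674167 tilt [-0.0001  0.0002 -1.    ] [ 0.2925  0.183  -0.4057] [-0.0156  0.0209  0.0122] 0.6997764865566889 0.0 [-14.3713  29.5244 107.1019   0.0097  43.3842  60.9761]
to pivot cm [-0.0342  0.0654  0.0153]
bar 188 ((558.992431640625, -142.39892578125), (53.955596923828125, 15.237059593200684), 31.534034729003906)
blank 554 ((610.2930908203125, -148.2616729736328), (69.78682708740234, 41.12335968017578), 83.62266540527344)
```

View pics/top2.png

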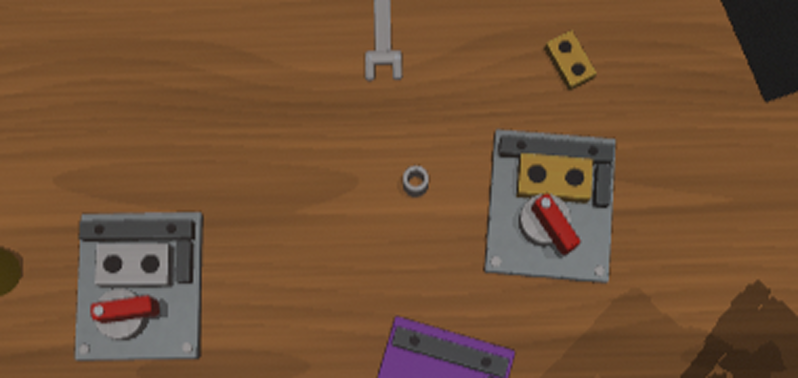

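The brass blank at (555,176) sits against the fence with the lobe bearing on it, about 10° past contact. The steel fixture at (135,285) is unchanged and the arm is clear.

```bash
python3 -c "
from cell import order; print(order.sign_off())"
```

```text
the job is handed in; nothing more can be done
None
```

The brass blank is clamped home against the fence with the lobe about 10° past contact, the grip is released, the steel blank and its clamp are untouched, and the job is handed in; no verdict came back.

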